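# Knock a set plaster plinth out of its mould

## Task

The plaster plinth in the casting mould has set. Press the mould's knock-out lever right down to its stop so that the ejector pin lifts the plinth up out of the cup, then grip the raised plinth and set it, the same way up as it came out, on the free part of the wire drying rack. Set it down rather than let it drop, and leave the plinth that is already drying there undisturbed and not touching the new one.

Things in the scene. Friction and masses are not known exactly. Their poses are not given: they have to be found in the camera images.
- plinth: Fresh plinth: round stepped white plaster casting, 42 mm tall, wide foot up. Top 14 mm a plain 60 mm cylinder with a flat top; below a shoulder at 23-28 mm height it tapers from 52 to 45 mm at the flat underside. Origin: centre of underside, z up. 95-170 g. At first loose in the mould's cup, its top 1 mm below the mould's top face; the ejector lifts it straight up by 30 mm.
- dry_plinth: An identical plinth that stands on one end of the rack, wide foot upward; loose, 120 g. Origin: centre of its underside.
- mould: Casting mould, fixed to the desk: dark steel block 108 x 108 x 18 mm on two aluminium cheeks over a dark base plate, flat top face 114 mm above the desk, a round cup (63 mm mouth) in its middle, cup floor at z = 71 mm. Origin: on the desk, on the cup's vertical axis. The knock-out lever comes out at its -x side.
- knockout_lever (a joint): Lever angle, rad: from -0.08 to 0 outer end up, pin retracted; +0.50 = stop, outer end down. Its inner end raises the ejector pin through the cup floor, lifting the plinth by 30 mm at +0.50 (nearly in proportion). Stiff pivot: 4 to 6 N down on the pad moves it, and it stays where it is left, also with the plinth on the pin.
- lever_pad (a point): Middle of the upper face of the ribbed black pad (46 mm along the lever, 32 mm across) at the lever's outer end, to be pressed down. In the mould's frame: x = -156, z = 77 mm with the lever at 0; x = -162, z = 28 mm at +0.50. The lever's pivot is at x = -62, z = 42 mm.
- rack: Steel wire drying rack, fixed to the desk, 242 mm long (its x) by 116 mm wide (its y), cross wires every 16 mm; things stand on the wires at z = 30 mm. Origin: on the desk under its centre. The dry plinth stands near its +x end (55 to 80 mm from the centre), the -x half is free.
Things that resemble listed ones, but are neither listed nor needed, are in the scene too. Leave any blue, brown or purple look-alike of the plinth alone.

How it is judged:
By the outcome, as a careful person would: the job done as asked, in the order asked, and still so for the second after the job is handed in, with the robot touching nothing.
It also fails if it takes over 43 s, if anything falls off the work surface, if the arm or the gripper's body presses on something with over 40 N, if the wrist force passes 120 N, or if a joint passes its speed limit or range.

## Robot

A 7-joint arm with a two-finger parallel gripper is mounted at the origin on a cart in front of the work surface, level with it; the furniture and walls round the work are solid. World frame = base frame: x ahead of the robot, y to its left, z up, the work surface at z = 0. Lengths are in mm, angles in rad, forces in N, time in s.
With the tool pointing down it reaches from about 425 to 875 mm from the base axis. Payload 4.7 kg.
Tool frame: the origin (TCP) lies midway between the tips of the shut fingers; the grasp point (between the pads) lies manip.grip_depth behind it (manip.grip_depth is the distance from the TCP to the grasp point, in mm); z points along the fingers, y is the line along which they close (so a half turn about z gives the same grasp; the last joint's range is limited). The gripper opens to 87 mm and grips with 3 to 60 N. Pads are 19 mm wide; open, the fingers measure 117 mm over their backs; the gripper's body (75 mm by 190 mm) begins 51 mm behind the grasp point.
Start: joints at [-1.28, 0.321, -0.07, 1.45, 0.023, 1.371, -0.057], TCP at [177.658, 625.27, 222.587] pointing down, gripper open.
Joint ranges: [-2.86, 2.86], [-0.3, 2.09], [-1.38, 1.24], [0.06, 2.45], [-1.56, 4.7], [0.09, 2.05], [-2.69, 2.69]. Speed limits (rad/s): [2.57, 2.57, 3.14, 3.14, 3.14, 3.14, 3.14].

## Interface

Orientations are given as a unit quaternion [w, x, y, z].
In Python, from plant import manip, vision, order gives the robot as it stands.
- The arm moves only by the tool send_rows, never from a script. Its arguments are lists of equal length, an entry for each row: "fingers": the opening, from 0 (shut) to 1 (fully open); "dp": the shift along the world's x, y, z normalised to -1 to 1, where 1 is 200 mm, a list of three; "twist": the turn, a rotation vector about the world's x, y, z normalised to -1 to 1, where 1 is pi/2 rad, a list of three. A call has 1 to 20 rows; each row is the pose to reach, as a shift and turn from the pose commanded when the call began; what a row does not reach only later rows make up. A row lasts 1/12 s, in which the tool goes at most 41.7 mm and 7.16 degrees, less where a joint would pass 70% of its speed; a pose out of reach is approached as far as the arm can. A call with a number of a shift or a turn outside -1 to 1 is refused whole. A call with a gripper value outside its range is refused whole. The fingers move at their own pace and stop on an object; "force" is the grip in N (left out, the last holds). Time passes only in rows, so rows that repeat a pose let the fingers close. It gives the time, the measured TCP pose, the force, the opening and the grip force at its end, in the units of the state.
- manip.get_state(): the state, without advancing time (a new reading comes with each control period).
- vision.grab_frame(name): name is "scene" or "top"; returns (picture, depth): 384x512x3 uint8, red, green, blue; 384x512 float32, mm along the optical axis (not along the pixel's ray), 0 where there is no reading.
- vision.calibration(name): a dict with "fx", "fy", "cx", "cy" (pixels), "camera_from_world" (4x4, takes a point from world to camera coordinates). Camera axes: x right, y up, looking along -z (the intrinsics and any distortion apply to the point x, -y, -z); pixel columns grow to the right and rows downward; lengths in mm; the calibration is good to about 2 mm. A picture is of the moment at which its call begins. calibration takes no time and is no camera call.
- order.finish_job(): hands the job in; it is judged then, once.
The state is a dict: "time": time; "joints": joint angles; "joint_velocities": joint speeds; "tau": joint torques, N m; "ee_pos": TCP position; "orientation": TCP orientation; "ft_force": force on the tool from outside, world axes, zero at the start; "ft_torque": the same for the moment, N m; "width": finger opening in mm; "grasp_force": force on a finger pad.
Only numpy, scipy, OpenCV 4.12 (cv2) and the standard library are available. Lean on these libraries where they do the work, as an engineer would, in place of code of your own. Each camera call takes 0.05 s, during which the arm holds its last target. There are 200 camera calls.

## Working session

There is one attempt and no reset: what is moved stays moved. The work goes in short steps, Python scripts to look and compute and a tool call to move; the robot and the scene stay as the last step left them, time stands still between calls to the robot, and variables do not carry over. Pictures are saved under pics/ and viewed, at most 10 in all, crops included, and the job is handed in when it is done.

Besides the shell and the picture viewer there is one more tool, called after "Call:" as name(argument=value, ...), one argument or row to a line, values as JSON. send_rows: Moves the arm, as the interface text tells. Its arguments: {"type":"object","properties":{"fingers":{"type":"array","items":{"type":"number"}},"dp":{"type":"array","items":{"type":"array","items":{"type":"number","minimum":-1,"maximum":1}}},"twist":{"type":"array","items":{"type":"array","items":{"type":"number","minimum":-1,"maximum":1}}},"force":{"type":"number"}},"required":["fingers","dp","twist"]}

```bash
mkdir -p pics; cat > h.py <<'E'
import numpy as np, cv2
from plant import manip, vision, order
def grab(n,tag):
    p,d=vision.grab_frame(n); cv2.imwrite(f'pics/{tag}.png',p[:,:,::-1]); np.save(f'pics/{tag}.npy',d); return p,d
def world(n,d,dist=None):
    c=vision.calibration(n); v,u=np.mgrid[0:d.shape[0],0:d.shape[1]]
    P=np.stack([(u-c['cx'])/c['fx']*d,-(v-c['cy'])/c['fy']*d,-d,np.ones_like(d)],-1)
    return (P@np.linalg.inv(np.array(c['camera_from_world'])).T)[...,:3]
E
python3 - <<'E'
from h import *
print(manip.get_state(), manip.grip_depth)
for n in('scene','top'):
    p,d=grab(n,n+'0'); print(vision.calibration(n)); print((d==0).mean())
a=cv2.imread('pics/scene0.png');b=cv2.imread('pics/top0.png')
E
```

```text
{'time': 0.0, 'joints': array([-1.27990364,  0.32182361, -0.07004411,  1.45164173,  0.02262508,
        1.37082543, -0.05690114]), 'joint_velocities': array([-8.28464692e-04,  5.30637325e-05,  8.15959369e-04, -3.60092060e-04,
       -1.37776059e-04, -2.78794608e-05, -6.43784929e-04]), 'tau': array([-2.52382924e-04, -4.91293931e+01, -4.04205183e-01, -3.12534785e+01,
       -6.39248779e-02,  4.32810572e-02,  1.88705289e-04]), 'ee_pos': array([177.5582961 , 624.70813235, 221.47753071]), 'orientation': array([-6.43395958e-05,  1.37957309e-01,  9.90437715e-01, -9.53925379e-04]), 'ft_force': array([-0.35510905,  0.15400522,  0.66440245]), 'ft_torque': array([-0.02434171, -0.02195763, -0.05107533]), 'grasp_force': 0.0, 'width': 86.83058689668744} 18.700000000000003
{'fx': 370.3240683229202, 'fy': 370.3240683229202, 'cx': 255.77150475183112, 'cy': 196.35093928555378, 'camera_from_world': array([[ 7.84716868e-01, -6.19650596e-01,  1.58926521e-02,
        -3.48873619e+02],
       [ 4.31287812e-01,  5.64233179e-01,  7.04011181e-01,
        -3.27938090e+02],
       [-4.45208109e-01, -5.45595142e-01,  7.10011043e-01,
        -6.20226228e+02],
       [ 0.00000000e+00,  0.00000000e+00,  0.00000000e+00,
         1.00000000e+00]])}
0.01287841796875
{'fx': 388.78383150731815, 'fy': 388.78383150731815, 'cx': 251.63110119360633, 'cy': 184.59242939039316, 'camera_from_world': array([[ 7.07564566e-02, -9.97478639e-01,  5.46709611e-03,
         7.17068346e+01],
       [ 9.76531846e-01,  7.03862127e-02,  2.03546887e-01,
        -5.46225550e+02],
       [-2.03418480e-01, -9.06346305e-03,  9.79049935e-01,
        -8.71419044e+02],
       [ 0.00000000e+00,  0.00000000e+00,  0.00000000e+00,
         1.00000000e+00]])}
0.003992716471354167
```

View pics/scene0.png

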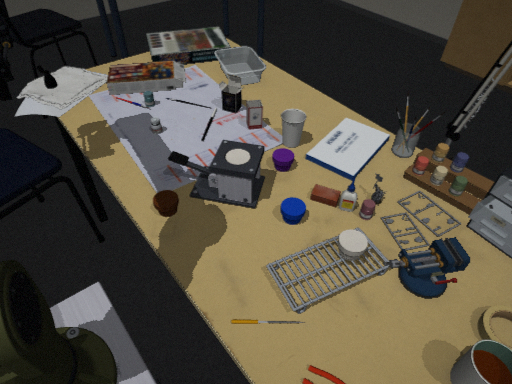

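View pics/top0.png

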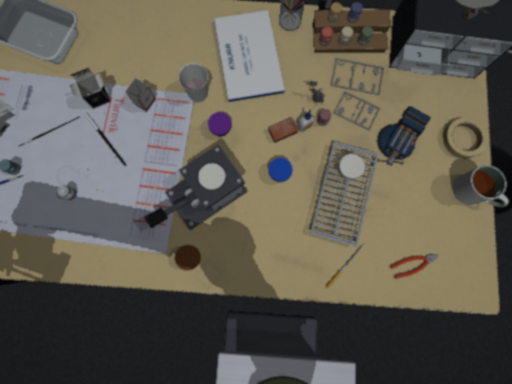

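The scene view shows the mould with its white plinth at (237,156), the pad at (180,158), and the rack with the dry plinth at (352,243). In the top view the plinth is at (212,177), the pad at (156,217), the dry plinth at (352,166) and the rack's free end near (335,220). The look-alikes are blue (280,169), purple (220,124) and brown (187,257).

```bash
cat > m.py <<'E'
from h import *
def blob(p,W,seed,zr,cond,r=60,ref=None):
    c=W[seed[1],seed[0]] if ref is None else ref
    m=cond(p.astype(int))&(np.hypot(W[...,0]-c[0],W[...,1]-c[1])<r)&(W[...,2]>zr[0])&(W[...,2]<zr[1])
    return m,W[m]
white=lambda p:(p.min(-1)>110)&(p.max(-1)-p.min(-1)<50)
dark=lambda p:p.max(-1)<60
def rep(name,m,Q):
    if len(Q)<5: print(name,'few',len(Q)); return
    (c,s,a)=cv2.minAreaRect(Q[:,:2].astype(np.float32))
    cc,r=cv2.minEnclosingCircle(Q[:,:2].astype(np.float32))
    print(name,len(Q),'med',np.median(Q,0).round(1),'rect',np.round(c,1),np.round(s,1),round(a,1),'circ',np.round(cc,1),round(r,1))
E
python3 - <<'E'
from m import *
S={'scene':dict(pl=(237,156),pad=(180,158),dry=(352,240),blue=(293,205),brown=(165,200),purple=(283,155)),'top':dict(pl=(212,177),pad=(156,217),dry=(352,166),blue=(280,168),brown=(187,257),purple=(220,124))}
for n in S:
    p=cv2.imread(f'pics/{n}0.png')[:,:,::-1]; W=world(n,np.load(f'pics/{n}0.npy')); 
    print(n,{k:(W[v[1],v[0]].round(0),p[v[1],v[0]]) for k,v in S[n].items()})
    s=S[n]
    rep('pl',*blob(p,W,s['pl'],(100,130),white)); rep('dry',*blob(p,W,s['dry'],(60,85),white))
    rep('pad',*blob(p,W,s['pad'],(55,105),dark,35))
    c=W[s['pl'][1],s['pl'][0]]
    rep('block',*blob(p,W,s['pl'],(108,122),lambda p:p.max(-1)>=0,85))
    d=W[s['dry'][1],s['dry'][0]]
    m,Q=blob(p,W,s['dry'],(22,45),lambda p:p.max(-1)>=0,250); 
    l,k=cv2.connectedComponents(m.astype(np.uint8)); 
    for i in range(1,l):
        if (k==i).sum()>250: rep('rack?',None,W[k==i])
E
```

```text
scene {'pl': (array([543., 201., 110.]), array([182, 178, 170], dtype=uint8)), 'pad': (array([448., 316.,  76.]), array([13,  8,  9], dtype=uint8)), 'dry': (array([ 599., -125.,   71.]), array([181, 179, 169], dtype=uint8)), 'blue': (array([590.,  43.,  41.]), array([  9,  51, 147], dtype=uint8)), 'brown': (array([359., 241.,  40.]), array([37, 20,  8], dtype=uint8)), 'purple': (array([697., 201.,  38.]), array([ 79,  28, 114], dtype=uint8))}
pl 305 med [542.4 198.7 111.3] rect [549.9 208.3] [82.2 56.8] 57.1 circ [542.1 214.4] 44.3
dry 505 med [ 598.7 -126.7   70.4] rect [ 600.  -125.9] [57.7 58.3] 58.9 circ [ 599.6 -125.9] 30.2
pad 219 med [446.6 314.5  75.4] rect [450.3 313.4] [32.4 62.3] 38.5 circ [449.3 313.3] 31.9
block 1340 med [540.2 195.9 112. ] rect [542.7 199.4] [111.7 108.8] 38.4 circ [541.7 198.6] 75.5
rack? 467 med [583.1  36.6  40. ] rect [587.1  41.3] [59.9 59.6] 63.2 circ [587.6  40.7] 31.1
rack? 2140 med [ 520.4 -126.6   27.1] rect [ 544.1 -122.2] [118.6 242.7] 77.9 circ [ 543.6 -120. ] 131.2
top {'pl': (array([539., 200., 113.]), array([159, 162, 156], dtype=uint8))
[... 340 characters left out ...]
76,  35, 107], dtype=uint8))}
pl 530 med [541.1 201.7 113. ] rect [542.  201.3] [58.1 56.5] 6.7 circ [541.7 202.2] 29.8
dry 483 med [ 598.7 -123.4   72. ] rect [ 598.9 -123.2] [58.2 57.5] 27.7 circ [ 599.1 -124.1] 30.4
pad 302 med [444.7 321.4  78.6] rect [447.4 318.4] [31.1 58.2] 37.8 circ [448.7 320.2] 30.3
block 2239 med [541.1 201.7 113.7] rect [542.  202.1] [108.8 107.9] 38.8 circ [542.1 201.8] 74.8
rack? 313 med [699.   41.6  23.8] rect [698.4  42. ] [39.8 67.4] 29.1 circ [698.8  42.4] 37.3
rack? 1704 med [ 525.1 -112.1   28.6] rect [ 544.4 -118. ] [116.4 242.5] 78.1 circ [ 544.5 -117.3] 131.9
rack? 468 med [585.3  44.8  41.7] rect [586.3  44.3] [57.7 58.1] 29.4 circ [586.9  44.2] 29.9
```

The two views agree to about 3 mm. Plinth axis is at (542, 201) with its top at 112–113, and mould +x points to −51.4°. The pad is near (445, 322, 77). The rack centre is (544, −120), with +x at 168° − 180° = −12° or the reverse (settled below). I'll move over the pad with the fingers shut and the closing axis across the lever.

Call:
send_rows(
  fingers=[0,0,0,0,0,0,0],
  dp=[
    [0.67,-0.75,-0.1],
    [0.67,-0.75,-0.1],
    [0.67,-0.75,-0.1],
    [0.67,-0.75,-0.1],
    [0.67,-0.75,-0.1],
    [0.67,-0.75,-0.1],
    [0.67,-0.75,-0.1],
  ],
  twist=[
    [0,0,-0.394],
    [0,0,-0.394],
    [0,0,-0.394],
    [0,0,-0.394],
    [0,0,-0.394],
    [0,0,-0.394],
    [0,0,-0.394],
  ],
)

```text
time: 0.68
ee_pos: [313.8, 472.9, 202.2]
orientation: [0.0, 0.435, 0.9, -0.0]
ft_force: [-0.1, 0.7, 0.7]
width: 48.2
grasp_force: 0.0
```

Call:
send_rows(
  fingers=[0,0,0,0,0,0,0,0],
  dp=[
    [0.66,-0.754,-0.1],
    [0.66,-0.754,-0.2],
    [0.66,-0.754,-0.3],
    [0.66,-0.754,-0.4],
    [0.66,-0.754,-0.463],
    [0.66,-0.754,-0.463],
    [0.66,-0.754,-0.463],
    [0.66,-0.754,-0.463],
  ],
  twist=[
    [0,0,0],
    [0,0,0],
    [0,0,0],
    [0,0,0],
    [0,0,0],
    [0,0,0],
    [0,0,0],
    [0,0,0],
  ],
)

```text
time: 1.35
ee_pos: [442.7, 325.2, 109.2]
orientation: [-0.001, 0.433, 0.902, -0.001]
ft_force: [-0.6, 0.8, -0.5]
width: 1.6
grasp_force: 0.0
```

```bash
python3 - <<'E'
from h import *
from scipy.spatial.transform import Rotation as R
p,d=grab('scene','s1'); a=cv2.imread('pics/s1.png')[90:240,90:300]; cv2.imwrite('pics/s1c.png',cv2.resize(a,None,fx=3,fy=3))
s=manip.get_state(); print(s['time'],s['ee_pos'],s['width'],s['ft_force'],s['joints']); print(R.from_quat(np.roll(s['orientation'],-1)).as_matrix().round(3))
E
```

```text
1.4 [442.55727809 326.77465467 110.29641524] 0.6749420769099107 [ 0.84061185  0.63984342 -0.02317208] [-0.89576724  0.19382574  0.23613085  1.84761591 -0.05183347  1.10560658
  0.03733153]
[[-0.627  0.779 -0.001]
 [ 0.779  0.627  0.001]
 [ 0.001  0.    -1.   ]]
```

View pics/s1c.png

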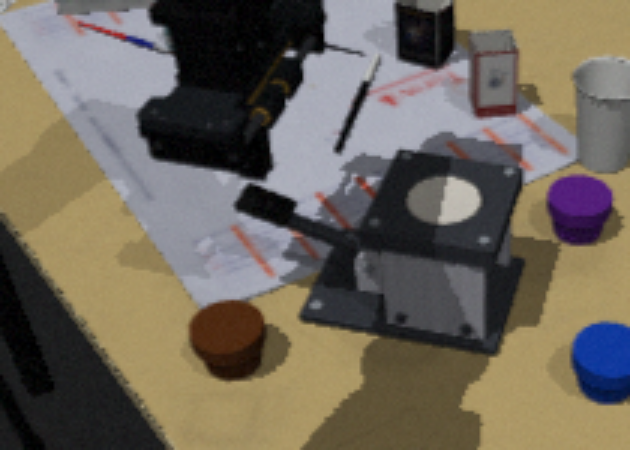

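The crop shows the closed fingers just above the pad, whose near end is at (265,200), and the mould clear of the gripper. Now I'll press down.

Call:
send_rows(
  fingers=[0,0,0,0,0,0,0,0,0,0,0],
  dp=[
    [0,0,-0.08],
    [0,0,-0.14],
    [0,0,-0.165],
    [0,0,-0.19],
    [0,0,-0.215],
    [0,0,-0.24],
    [-0.003,0.003,-0.265],
    [-0.006,0.006,-0.29],
    [-0.009,0.01,-0.315],
    [-0.01,0.012,-0.33],
    [-0.01,0.012,-0.33],
  ],
  twist=[
    [0,0,0],
    [0,0,0],
    [0,0,0],
    [0,0,0],
    [0,0,0],
    [0,0,0],
    [0,0,0],
    [0,0,0],
    [0,0,0],
    [0,0,0],
    [0,0,0],
  ],
)

```text
time: 2.32
ee_pos: [441.9, 327.7, 43.9]
orientation: [0.0, 0.433, 0.902, 0.001]
ft_force: [-0.6, 2.6, 2.5]
width: 0.4
grasp_force: 1.1
```

Call:
send_rows(
  fingers=[0,0,0,0,0,0],
  dp=[
    [0,0,-0.015],
    [0,0,-0.03],
    [0,0,-0.04],
    [0,0,-0.05],
    [0,0,-0.06],
    [0,0,-0.06],
  ],
  twist=[
    [0,0,0],
    [0,0,0],
    [0,0,0],
    [0,0,0],
    [0,0,0],
    [0,0,0],
  ],
)

```text
time: 2.82
ee_pos: [442.2, 327.1, 31.9]
orientation: [0.0, 0.433, 0.901, 0.0]
ft_force: [0.6, 4.0, 3.1]
width: 0.8
grasp_force: 1.7
```

```bash
python3 - <<'E'
from m import *
for n in('scene','top'):
    p,d=grab(n,n+'2'); W=world(n,d)
    rep('pl',*blob(p,W,None,(118,165),white,70,ref=np.array([542,201,0])))
    m,Q=blob(p,W,None,(90,200),white,20,ref=np.array([542,201,0])); print(len(Q),np.median(Q,0))
print(manip.get_state()['ft_force'],manip.get_state()['ee_pos'])
E
```

```text
pl 328 med [541.1 197.6 141. ] rect [542.3 199.6] [58.9 57.4] 77.1 circ [542.  199.4] 30.9
139 [542.23778609 201.11990692 141.08562662]
pl 593 med [540.7 201.5 142.6] rect [541.4 201.9] [58.5 57.2] 5.2 circ [541.8 201.9] 29.7
260 [541.79401262 200.74172517 142.58791529]
[0.94372936 3.64022217 2.66245983] [441.97356876 326.77810115  31.947446  ]
```

The plinth has risen about 29.5 mm, which is nearly the stop. I'll press on until the force jumps.

Call:
send_rows(
  fingers=[0,0,0],
  dp=[
    [0,0,-0.01],
    [0,0,-0.018],
    [0,0,-0.018],
  ],
  twist=[
    [0,0,0],
    [0,0,0],
    [0,0,0],
  ],
)

```text
time: 3.17
ee_pos: [442.3, 326.8, 30.1]
orientation: [0.0, 0.433, 0.901, 0.0]
ft_force: [-1.3, 0.4, 14.1]
width: 0.6
grasp_force: 7.1
```

At the stop (14 N and no further travel). I'll press a little more to be sure, then lift off and open.

Call:
send_rows(
  fingers=[0,0,0,0,0.5,1,1,1,1,1,1,1],
  dp=[
    [0,0,-0.006],
    [0,0,-0.006],
    [0,0,0.15],
    [0,0,0.35],
    [0,0,0.55],
    [0,0,0.75],
    [0.1,-0.13,0.8],
    [0.25,-0.31,0.8],
    [0.4,-0.5,0.8],
    [0.5,-0.63,0.8],
    [0.5,-0.63,0.8],
    [0.5,-0.63,0.8],
  ],
  twist=[
    [0,0,0],
    [0,0,0],
    [0,0,0],
    [0,0,0],
    [0,0,0],
    [0,0,0],
    [0,0,0],
    [0,0,0],
    [0,0,0],
    [0,0,0],
    [0,0,0],
    [0,0,0],
  ],
)

```text
time: 4.17
ee_pos: [542.2, 195.1, 186.8]
orientation: [-0.0, 0.437, 0.9, -0.003]
ft_force: [-0.0, 0.1, 0.3]
width: 46.3
grasp_force: 0.0
```

```bash
python3 - <<'E'
from m import *
for n in('scene','top'):
    p,d=grab(n,n+'3'); W=world(n,d)
    rep('pl',*blob(p,W,None,(118,165),white,50,ref=np.array([542,201,0])))
    rep('padlow',*blob(p,W,None,(10,100),dark,30,ref=np.array([441,328,0])))
print(manip.get_state()['width'],manip.get_state()['ee_pos'])
a=cv2.imread('pics/scene3.png')[70:240,120:330]; cv2.imwrite('pics/s3c.png',cv2.resize(a,None,fx=3,fy=3))
E
```

```text
pl 165 med [531.  206.6 141.7] rect [538.2 207.4] [59.7 39.3] 25.8 circ [541.6 199. ] 30.5
padlow 148 med [441.7 317.9  26.4] rect [442.8 322.1] [32.3 46.2] 38.5 circ [444.6 324.8] 25.7
pl few 0
padlow 59 med [435.  336.8  25. ] rect [434.9 339.2] [31.5 14.9] 13.2 circ [436.3 333.2] 15.7
53.93713332002825 [540.28621497 200.2938704  186.9138883 ]
```

View pics/s3c.png

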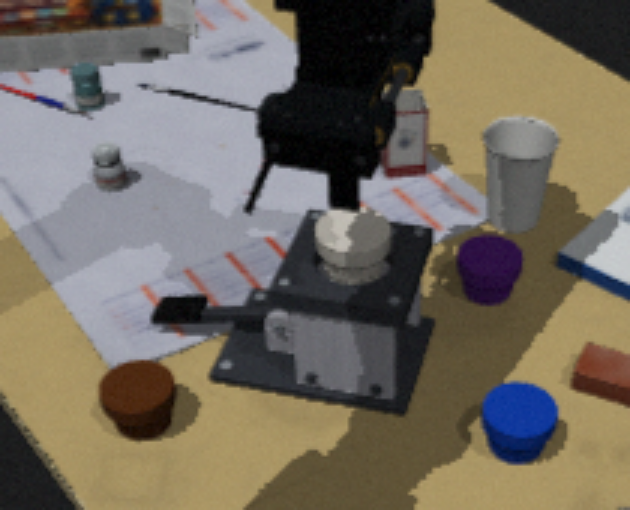

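The lever stays down at its stop, with the pad at crop (180,310). The plinth stands raised at crop (352,240), top z about 142, with the gripper above it. I'll finish opening, descend and grip.

Call:
send_rows(
  fingers=[1,1,1,1,1,1,1,1,1],
  dp=[
    [0,0,0],
    [0,0,0],
    [0,0,0],
    [0,0,0],
    [0,0,-0.1],
    [0,0,-0.2],
    [0,0,-0.3],
    [0,0,-0.345],
    [0,0,-0.345],
  ],
  twist=[
    [0,0,0],
    [0,0,0],
    [0,0,0],
    [0,0,0],
    [0,0,0],
    [0,0,0],
    [0,0,0],
    [0,0,0],
    [0,0,0],
  ],
)

```text
time: 5.02
ee_pos: [539.8, 200.6, 117.1]
orientation: [-0.001, 0.433, 0.902, -0.002]
ft_force: [-0.2, 0.3, -0.3]
width: 86.8
grasp_force: 0.0
```

Call:
send_rows(
  fingers=[0.6,0.6,0.6,0.6,0.6,0.6,0.6,0.6],
  dp=[
    [0,0,0],
    [0,0,0],
    [0,0,0],
    [0,0,0],
    [0,0,0],
    [0,0,0],
    [0,0,0],
    [0,0,0],
  ],
  twist=[
    [0,0,0],
    [0,0,0],
    [0,0,0],
    [0,0,0],
    [0,0,0],
    [0,0,0],
    [0,0,0],
    [0,0,0],
  ],
  force=20,
)

```text
time: 5.68
ee_pos: [542.2, 201.1, 120.1]
orientation: [0.0, 0.433, 0.901, 0.001]
ft_force: [-0.8, 0.3, 2.3]
width: 59.5
grasp_force: 20.0
```

Call:
send_rows(
  fingers=[0.6,0.6,0.6,0.6,0.6,0.6,0.6,0.6,0.6,0.6,0.6,0.6,0.6],
  dp=[
    [0,0,0.05],
    [0,0,0.12],
    [0,0,0.22],
    [0,0,0.32],
    [0,-0.05,0.4],
    [0,-0.15,0.4],
    [-0.03,-0.28,0.4],
    [-0.06,-0.42,0.4],
    [-0.09,-0.56,0.4],
    [-0.12,-0.68,0.4],
    [-0.13,-0.76,0.4],
    [-0.135,-0.77,0.4],
    [-0.135,-0.77,0.4],
  ],
  twist=[
    [0,0,0],
    [0,0,0],
    [0,0,0],
    [0,0,0],
    [0,0,0],
    [0,0,0],
    [0,0,0],
    [0,0,0],
    [0,0,0],
    [0,0,0],
    [0,0,0],
    [0,0,0],
    [0,0,0],
  ],
)

```text
time: 6.77
ee_pos: [514.3, 45.9, 199.7]
orientation: [-0.0, 0.434, 0.901, 0.0]
ft_force: [-0.3, 0.7, -1.0]
width: 59.4
grasp_force: 20.0
```

Call:
send_rows(
  fingers=[0.6,0.6,0.6,0.6,0.6,0.6,0.6,0.6,0.6,0.6,0.6,0.6],
  dp=[
    [-0.02,-0.1,0],
    [-0.04,-0.25,0],
    [-0.08,-0.4,0],
    [-0.11,-0.55,-0.02],
    [-0.13,-0.68,-0.1],
    [-0.136,-0.769,-0.2],
    [-0.136,-0.769,-0.3],
    [-0.136,-0.769,-0.4],
    [-0.136,-0.769,-0.5],
    [-0.136,-0.769,-0.6],
    [-0.136,-0.769,-0.6],
    [-0.136,-0.769,-0.6],
  ],
  twist=[
    [0,0,0],
    [0,0,0],
    [0,0,0],
    [0,0,0],
    [0,0,0],
    [0,0,0],
    [0,0,0],
    [0,0,0],
    [0,0,0],
    [0,0,0],
    [0,0,0],
    [0,0,0],
  ],
)

```text
time: 7.77
ee_pos: [487.1, -105.6, 78.8]
orientation: [-0.001, 0.432, 0.902, -0.001]
ft_force: [-0.2, -0.7, -1.9]
width: 59.0
grasp_force: 20.0
```

```bash
python3 - <<'E'
from m import *
s=manip.get_state(); print(s['time'],s['width'],s['grasp_force'],s['ft_force'],s['ee_pos'])
for n in('scene','top'):
    p,d=grab(n,n+'4'); W=world(n,d)
    rep('pl',*blob(p,W,None,(50,130),white,45,ref=np.array([487,-107,0])))
    rep('dry',*blob(p,W,None,(60,85),white,45,ref=np.array([599,-124,0])))
a=cv2.imread('pics/scene4.png')[180:330,230:430]; cv2.imwrite('pics/s4c.png',cv2.resize(a,None,fx=3,fy=3))
E
```

```text
7.7667 58.973853644028836 20.00620102728135 [-0.21503007 -0.7423419  -1.93610342] [ 487.07462851 -105.59078154   78.75114047]
pl few 0
dry 499 med [ 599.1 -129.1   70.3] rect [ 601.3 -127.2] [58.2 55.3] 74.9 circ [ 600.8 -127.4] 30.4
pl 108 med [478.1 -88.4 103.3] rect [481.8 -90.2] [29.3 39.6] 73.3 circ [481.3 -90.1] 24.0
dry 257 med [ 605.3 -133.1   72.1] rect [ 602.8 -134.7] [56.  34.8] 23.2 circ [ 599.7 -126.5] 28.4
```

View pics/s4c.png

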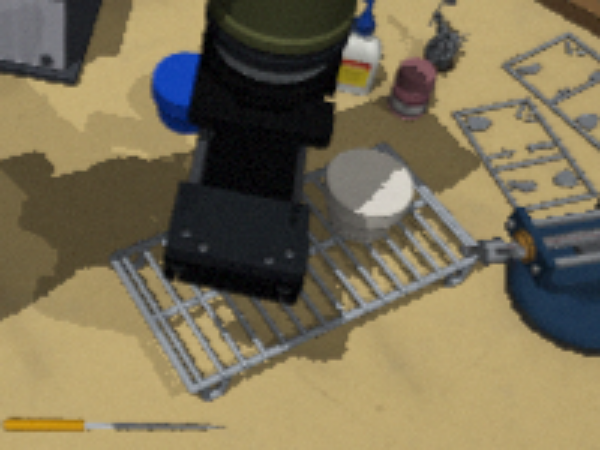

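The gripper hides the held plinth from this side; the dry plinth at crop (370,190) is clear of it. From the top view the held top is at z 103 with TCP at 79, so contact is expected at TCP z of about 48. I'll lower to 3 mm above that, then creep.

Call:
send_rows(
  fingers=[0.6,0.6,0.6,0.6,0.6,0.6,0.6,0.6],
  dp=[
    [0,0,-0.04],
    [0,0,-0.08],
    [0,0,-0.11],
    [0,0,-0.13],
    [0,0,-0.14],
    [0,0,-0.145],
    [0,0,-0.15],
    [0,0,-0.15],
  ],
  twist=[
    [0,0,0],
    [0,0,0],
    [0,0,0],
    [0,0,0],
    [0,0,0],
    [0,0,0],
    [0,0,0],
    [0,0,0],
  ],
)

```text
time: 8.53
ee_pos: [487.5, -107.0, 49.4]
orientation: [0.0, 0.433, 0.901, 0.0]
ft_force: [-0.2, 0.7, -1.1]
width: 59.1
grasp_force: 20.0
```

Call:
send_rows(
  fingers=[0.6,0.6,0.6],
  dp=[
    [0,0,-0.004],
    [0,0,-0.008],
    [0,0,-0.008],
  ],
  twist=[
    [0,0,0],
    [0,0,0],
    [0,0,0],
  ],
)

```text
time: 8.78
ee_pos: [487.8, -107.1, 48.5]
orientation: [0.0, 0.433, 0.901, 0.0]
ft_force: [-1.7, -0.5, 3.8]
width: 58.7
grasp_force: 20.0
```

Call:
send_rows(
  fingers=[0.6,0.6],
  dp=[
    [0,0,-0.002],
    [0,0,-0.002],
  ],
  twist=[
    [0,0,0],
    [0,0,0],
  ],
)

```text
time: 8.95
ee_pos: [487.9, -107.1, 48.4]
orientation: [0.0, 0.433, 0.901, 0.0]
ft_force: [-2.5, -0.7, 7.9]
width: 59.0
grasp_force: 19.9
```

The plinth is firmly down on the wires. I'll open slowly and withdraw straight up.

Call:
send_rows(
  fingers=[0.72,0.75,0.8,0.85,0.9,1,1,1,1,1],
  dp=[
    [0,0,0],
    [0,0,0],
    [0,0,0],
    [0,0,0],
    [0,0,0],
    [0,0,0],
    [0,0,0],
    [0,0,0],
    [0,0,0],
    [0,0,0],
  ],
  twist=[
    [0,0,0],
    [0,0,0],
    [0,0,0],
    [0,0,0],
    [0,0,0],
    [0,0,0],
    [0,0,0],
    [0,0,0],
    [0,0,0],
    [0,0,0],
  ],
)

```text
time: 9.78
ee_pos: [487.5, -106.9, 47.4]
orientation: [0.0, 0.433, 0.901, 0.0]
ft_force: [-0.9, -0.2, 0.3]
width: 86.7
grasp_force: 0.0
```

Call:
send_rows(
  fingers=[1,1,1,1,1,1,1,1,1,1,1,1],
  dp=[
    [0,0,0.03],
    [0,0,0.08],
    [0,0,0.15],
    [0,0,0.3],
    [0,0,0.5],
    [0,0,0.7],
    [0,0.1,0.8],
    [0,0.3,0.8],
    [0,0.5,0.8],
    [0,0.7,0.8],
    [0,0.9,0.8],
    [0,0.9,0.8],
  ],
  twist=[
    [0,0,0],
    [0,0,0],
    [0,0,0],
    [0,0,0],
    [0,0,0],
    [0,0,0],
    [0,0,0],
    [0,0,0],
    [0,0,0],
    [0,0,0],
    [0,0,0],
    [0,0,0],
  ],
)

```text
time: 10.78
ee_pos: [486.7, 82.6, 208.4]
orientation: [-0.0, 0.428, 0.904, 0.002]
ft_force: [-1.3, 0.1, -0.1]
width: 86.7
grasp_force: 0.0
```

```bash
python3 - <<'E'
from m import *
s=manip.get_state(); print(s['time'],s['width'],s['ft_force'],s['ee_pos'])
for n in('scene','top'):
    p,d=grab(n,n+'5'); W=world(n,d)
    rep('pl',*blob(p,W,None,(55,130),white,45,ref=np.array([487,-107,0])))
    rep('dry',*blob(p,W,None,(60,85),white,45,ref=np.array([599,-124,0])))
a=cv2.imread('pics/scene5.png')[120:330,130:430]; cv2.imwrite('pics/s5c.png',cv2.resize(a,None,fx=2.6,fy=2.6))
E
```

```text
10.7833 86.65862504507604 [-1.28537367  0.08224387 -0.06784829] [486.68840846  82.64184313 208.37894911]
pl 629 med [ 485.9 -110.5   70.4] rect [ 487.  -109.5] [58.4 59.3] 86.5 circ [ 486.8 -108.6] 30.6
dry 532 med [ 598.  -127.9   70.4] rect [ 599.4 -126.4] [58.3 58.5] 88.6 circ [ 598.9 -125.4] 31.0
pl 259 med [ 490.6 -118.3   72.1] rect [ 490.9 -120.5] [57.3 29.7] 16.4 circ [ 487.5 -108.7] 28.7
dry 490 med [ 598.7 -123.4   72. ] rect [ 599.  -122.8] [58.4 58.3] 37.5 circ [ 599.  -123.3] 30.2
```

View pics/s5c.png

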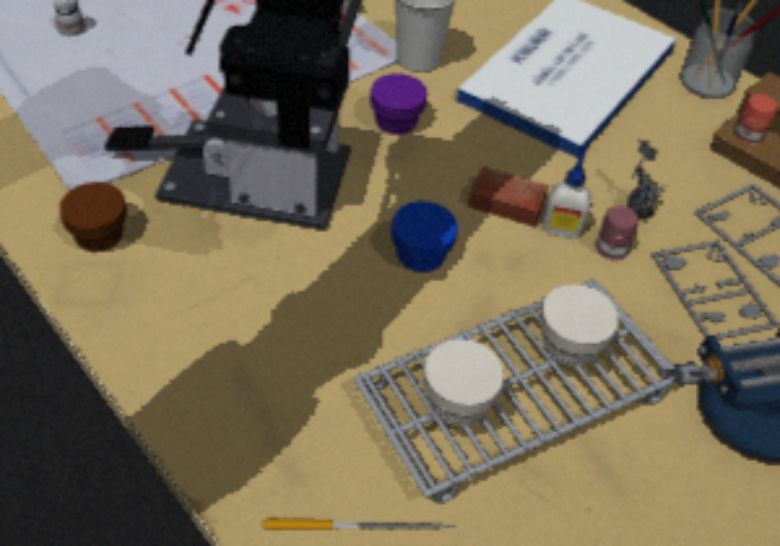

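The new plinth stands upright on the free half of the rack at crop (464,375), wide foot up and top level with the dry one. The dry plinth at (580,320) is where it was. The centres are about 112 mm apart and the robot is clear.

```bash
python3 -c "
from plant import order; print(order.finish_job())"
```

```text
the job is handed in; nothing more can be done
None
```

I pressed the lever down to its stop and set the raised plinth, wide foot up, on the free half of the rack; the dry plinth did not move, the two are about 50 mm apart, and the job is handed in at about 11 s.

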